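Seat the note cradle in the strapping machine

TASK

Slide the empty aluminium note cradle along the bed of the strapping machine into its pocket, and shuffle it about there until it drops over the two hidden keys and lies fully home, flat on the pocket floor. Keep it on the machine rather than picking it up, and leave the hand stamp on the bed and the strap roll on the end housing where they are.

Things in the scene. Friction and masses are not known exactly. Their poses are not given: they have to be found in the camera images.
- strapper: Banknote strapping machine, fixed: white base, steel bed 150 (x) by 470 (y) mm, bed top 44 mm above the desk; white end housing 100 mm high beyond it at y 235 to 300 mm. Origin on the desk under the pocket's centre; x across, y along the bed, z up. Fences 10 mm high along both long edges, 134 mm clear between. The hand stamp stands on the bed end opposite to the cradle's.
- pocket_floor (a point): Centre of the floor of the pocket, a recess in the middle of the machine's bed, 116 (x) by 156 (y) mm, 14 mm deep (floor 30 mm above the desk); axes as the machine's. The cradle has 8 mm of play each way in it. A cradle lying in it with one end down is caught on the ends of the keys: shift it towards its high end.
- keys_nominal (a point): Nominal centre of two keys on the pocket floor, at their tops; axes as the machine's. Each key is 7 mm high, 28 mm long in y: a narrow one 14 mm wide at x = -30 mm, a wide one 22 mm wide at x = +30 mm. The real pair is loosely adjusted: it stands up to 5 mm off this point in x and in y and up to 0.02 rad turned (not measured), and does not give when pushed.
- cradle_sole (a point): Note cradle, loose aluminium tray, 0.3 to 0.6 kg, 100 (x) by 140 (y) mm; point: centre of its underside, z up. Under it two blind sockets 9 mm deep fit the keys with 2 mm to spare each side: 18 x 32 mm at x = -30, 26 x 32 mm at x = +30 mm. Starts flat on the bed at either side of the pocket, within 0.15 rad of the right way round (x along the machine's x). Lies 7 mm high on the keys until home.
- cradle_well (a point): Centre of the cradle's inner floor, 12 mm above its underside, same axes. Inside it is 88 (x) by 128 (y) mm and 24 mm deep; walls 6 mm thick all round, with a thumb gap 40 mm long in the middle of the +x wall. Too wide to grip across; it can be pushed or towed by fingertips against the inside of its walls.
- cradle: The same cradle; origin and axes as point cradle_sole.
- stamp: Wooden hand stamp, 36 mm wide foot, 75 mm tall, standing on the machine's bed; bystander. Origin under its foot.
- strap_roll: Roll of paper strap, 52 mm across, 18 mm high, lying on the machine's end housing; bystander. Origin under its centre.
Things that resemble listed ones, but are neither listed nor needed, are in the scene too. What is shaped like the cradle but orange or turquoise is not meant.

How it is judged:
By the outcome, as a careful person would: the job done as asked, in the order asked, and still so for the second after the job is handed in, with the robot touching nothing.
It also fails if it takes over 72 s, if anything falls off the work surface, if the arm or the gripper's body presses on something with over 40 N, if the wrist force passes 120 N, or if a joint passes its speed limit or range.

ROBOT

A 6-joint arm with a two-finger parallel gripper is mounted at the origin on the work surface. World frame = base frame: x ahead of the robot, y to its left, z up, the work surface at z = 0. Lengths are in mm, angles in rad, forces in N, time in s.
With the tool pointing down it reaches from about 350 to 775 mm from the base axis. Payload 7.3 kg.
Tool frame: the origin (TCP) lies midway between the tips of the shut fingers; the grasp point (between the pads) lies 19 mm behind it (bot.grip_depth is the distance from the TCP to the grasp point, in mm); z points along the fingers, x is the direction in which the jaws open and shut, and the axes are right-handed (so a half turn about z gives the same grasp; the last joint's range is limited). The gripper opens to 92 mm and grips with 3 to 60 N. Pads are 19 mm wide; open, the fingers measure 130 mm over their backs; the gripper's body (75 mm by 190 mm) begins 47 mm behind the grasp point.
Start: joints at [1.132, 0.342, 1.524, -0, 1.275, -0.146], TCP at [151.518, 502.68, 226.741] pointing down, gripper open.
Joint ranges: [-2.53, 2.53], [-0.77, 2.02], [0.04, 2.7], [-1, 4.14], [0.28, 2.66], [-3.11, 3.11]. Speed limits (rad/s): [2.57, 2.57, 3.14, 3.14, 3.14, 3.14].

INTERFACE

Orientations are given as [roll, pitch, yaw] about the fixed x, y, z axes, in that order (R = Rz(yaw) Ry(pitch) Rx(roll)).
In Python, from plant import bot gives the robot as it stands. The module is installed in compiled form; this text tells all that it offers.
- The arm moves only by the shell command python3 -m inch 'ROWS'. ROWS is JSON, a list that holds one entry, the list of rows, each a list of 7 numbers: the shift along the tool's x, y, z each as a share of 0.2 m, from -1 to 1, then the turn, a rotation vector about the tool's x, y, z each as a share of 45 degrees, from -1 to 1, then the closure, from -1 (fully open) to 1 (shut), so that 0 is half open. A call has exactly 10 rows; each row is the pose to reach, as a shift and turn from the pose commanded when the call began, along the tool's axes at that moment; what a row does not reach only later rows make up. A row lasts 1/8 s, in which the tool goes at most 62.5 mm and 10.7 degrees, less where a joint would pass 70% of its speed; a pose out of reach is approached as far as the arm can. A call with a number of a shift or a turn outside -1 to 1 is refused whole. A call with a gripper value outside its range is refused whole. The fingers move at their own pace and stop on an object; the grip force is fixed at half the most. Time passes only in rows, so rows that repeat a pose let the fingers close, or fill a call up. It gives the time, the measured TCP pose, the force and the opening at its end, in the units of the state.
- bot.get_obs(): the state, without advancing time (a new reading comes with each control period).
- bot.capture(name): name is "scene" or "top" or "wrist"; returns the picture (480x640x3 uint8, red, green, blue); there is no depth.
- bot.camera_params(name): a dict with "fx", "fy", "cx", "cy" (pixels), "R" (3x3) and "t" (3): a world point X has camera coordinates R X + t; the wrist camera has in their place "T_tool_cam" (4x4, takes a point from camera to tool coordinates, whose origin is the TCP and whose axes are the tool frame's). Camera axes: x right, y down, z forward; pixel columns grow to the right and rows downward; lengths in mm; the calibration is good to about 2 mm. A picture is of the moment at which its call begins: read the wrist's pose just before it. camera_params takes no time and is no camera call.
- bot.close_job(): hands the job in, once; it reports no verdict.
The state is a dict: "time": time; "joint_positions": joint angles; "dq": joint speeds; "tau": joint torques, N m; "tool_pos": TCP position; "tcp_rot": TCP orientation; "contact_force": force on the tool from outside, world axes, zero at the start; "moment": the same for the moment, N m; "grip_width": finger opening in mm.
Only numpy, scipy, OpenCV 4.12 (cv2) and the standard library are available. Lean on these libraries where they do the work, as an engineer would, in place of code of your own. Each camera call takes 0.05 s, during which the arm holds its last target.

## Working session

There is one attempt and no reset: what is moved stays moved. The work goes in short steps, Python scripts to look and compute and a shell command to move; the robot and the scene stay as the last step left them, time stands still between calls to the robot, and variables do not carry over. Pictures are saved under pics/ and viewed, and the job is handed in when it is done.

```bash
mkdir -p pics
cat > h.py <<'E'
import numpy as np, cv2
from plant import bot
from scipy.spatial.transform import Rotation as Ro
def snap(n,f):
    im=bot.capture(n); cv2.imwrite(f'pics/{f}.png',im[:,:,::-1]); return im
def ray(n,u,v,z):
    p=bot.camera_params(n); R=np.array(p['R']);t=np.array(p['t'])
    d=R.T@np.array([(u-p['cx'])/p['fx'],(v-p['cy'])/p['fy'],1]); c=-R.T@t
    return c+d*(z-c[2])/d[2]
def proj(n,X):
    p=bot.camera_params(n); c=np.array(p['R'])@np.array(X,float)+np.array(p['t'])
    return p['cx']+p['fx']*c[0]/c[2],p['cy']+p['fy']*c[1]/c[2]
E
python3 - <<'E'
from h import *
snap('top','top0'); snap('scene','scene0')
o=bot.get_obs(); print(o)
for n in('top','scene'): print(bot.camera_params(n))
print(bot.camera_params('wrist'))
E
```

```text
{'time': 0.1, 'joint_positions': array([ 1.13200516e+00,  3.42660252e-01,  1.52489594e+00,  9.06851028e-06,
        1.27540668e+00, -1.45990469e-01]), 'dq': array([ 0.00091087, -0.0024759 , -0.00368887,  0.00078393, -0.00118852,
        0.00129556]), 'tau': array([ 1.07028784e-03, -4.31999803e+01, -2.44694048e+01,  7.18641886e-02,
        5.25614619e-02, -6.18898639e-05]), 'tool_pos': array([151.35287199, 502.34114247, 226.1196412 ]), 'tcp_rot': array([-3.14138475e+00,  1.35437661e-03,  1.27799313e+00]), 'contact_force': array([ 0.11756635, -0.43271837,  0.03655743]), 'moment': array([ 0.01000226, -0.03621447, -0.03557141]), 'grip_width': 91.91105204255835}
{'fx': 549.6714870293873, 'fy': 549.6714870293873, 'cx': 321.9251220341092, 'cy': 238.7815217362185, 'R': array([[-0.0221044 , -0.99975336,  0.00214969],
       [-0.9954493 ,  0.02180977, -0.09276326],
       [ 0.0926935 , -0.00419039, -0.99568587]]), 't': array([ -44.64215279,  519.23193958, 1193.96300514])}
{'fx': 495.89840326748555, 'fy': 495.89840326748555, 'cx': 319.31926963988457, 'cy': 242.81356236989748, 'R': array([[-0.4131117 ,  0.9106238 , -0.01014956],
       [ 0.61202487,  0.26936251, -0.74355187],
       [-0.67436213, -0.31338176, -0.66860122]]), 't': array([ 274.71052454, -241.9609303 , 1481.20989369])}
{'fx': 423.5039591586042, 'fy': 423.5039591586042, 'cx': 320.28695747120105, 'cy': 247.28056777294722, 'T_tool_cam': array([[ 9.99999999e-01, -2.21412393e-05,  3.43817215e-05,
        -6.68700319e-02],
       [ 1.21866867e-05,  9.63895759e-01,  2.66279862e-01,
        -7.18880316e+01],
       [-3.90361617e-05, -2.66279861e-01,  9.63895759e-01,
        -1.58176369e+02],
       [ 0.00000000e+00,  0.00000000e+00,  0.00000000e+00,
         1.00000000e+00]])}
```

View pics/top0.png

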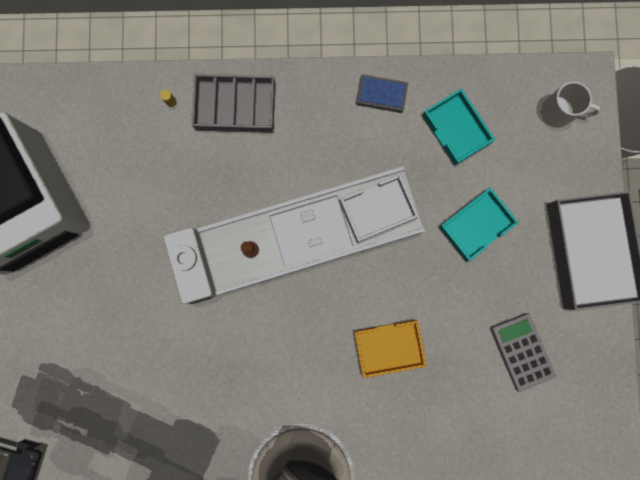

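View pics/scene0.png

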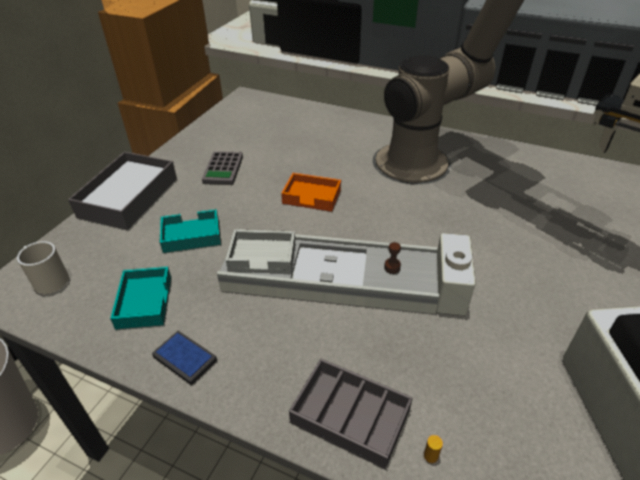

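The strapper lies at top px (165–425, 170–300). The silver tray on its bed at (378,209) is the cradle: it is the only aluminium one and it sits on the bed. The turquoise trays at (457,127) and (479,224) and the orange one at (390,349) are decoys. The stamp is at (249,249) and the roll at (186,258). I'll enlarge to confirm.

Run:
```python
import cv2
im=cv2.imread('pics/top0.png'); cv2.imwrite('pics/top0c.png',cv2.resize(im[155:310,155:435],None,fx=2.85,fy=2.85,interpolation=cv2.INTER_CUBIC))
im=cv2.imread('pics/scene0.png'); cv2.imwrite('pics/scene0c.png',cv2.resize(im[220:320,210:480],None,fx=2.9,fy=2.9,interpolation=cv2.INTER_CUBIC))
```

```text
(no output)
```

View pics/top0c.png

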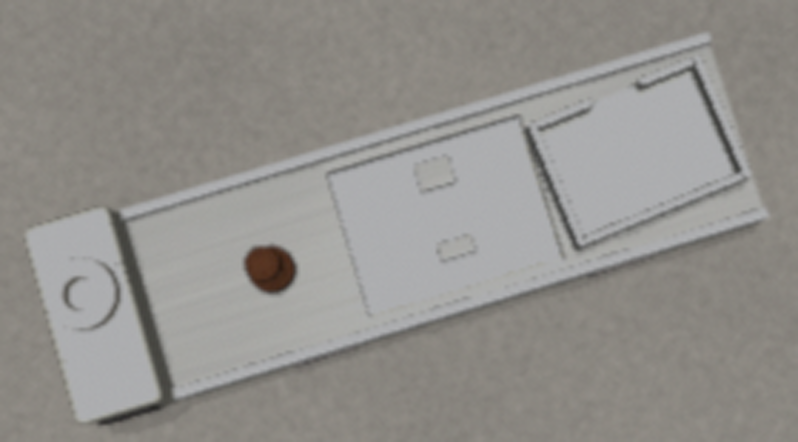

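View pics/scene0c.png

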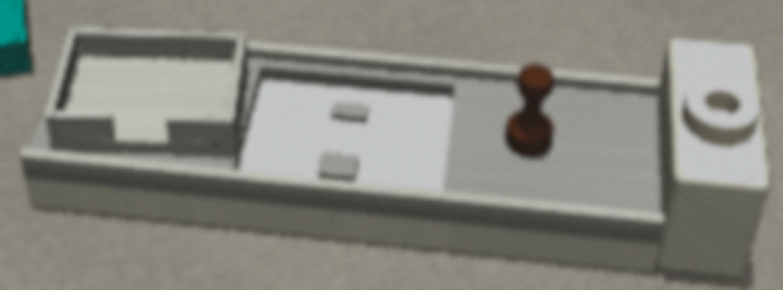

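The crop confirms it: a silver tray with a thumb gap in its far (+x) wall, lying on the bed beside the pocket. Both keys show on the pocket floor, so I can measure them before covering them.

Run:
```python
from h import *
f=lambda a,b:(a/2.85+155,b/2.85+155)
for nm,pts,z in(('pocket rim',[(328,173),(521,117),(563,257),(370,316)],44),('fence end',[(710,35),(768,213)],54),
 ('cradle top in.',[(538,127),(694,66),(743,172),(580,246)],80-0),('keyW',[(415,160),(449,155),(457,184),(421,191)],37),('keyN',[(438,243),(472,234),(476,251),(443,262)],37)):
  P=np.array([ray('top',*f(*p),z) for p in pts]); print(nm,P.round(1)[:,:2].tolist(),P.mean(0).round(1))
```

```text
pocket rim [[569.5, 56.3], [609.7, -92.9], [500.8, -122.3], [459.0, 25.8]] [534.8 -33.3  44. ]
fence end [[668.6, -239.3], [530.2, -278.4]] [ 599.4 -258.9   54. ]
cradle top in. [[595.7, -104.2], [639.4, -222.3], [558.5, -256.0], [505.9, -133.0]] [ 574.9 -178.9   80. ]
keyW [[579.1, -10.4], [582.4, -36.8], [559.7, -42.5], [554.9, -14.6]] [569.  -26.1  37. ]
keyN [[514.3, -26.9], [520.7, -53.2], [507.5, -56.0], [499.6, -30.5]] [510.5 -41.6  37. ]
```

```bash
python3 -m inch '[[[-0.05,0.06,0,0,0,0,-1],[-0.14,0.17,0,0,0,0,-1],[-0.24,0.29,0,0,0,0,-1],[-0.34,0.41,0,0,0,0,-1],[-0.44,0.53,0,0,0,0,-1],[-0.54,0.65,0,0,0,0,-1],[-0.64,0.77,0,0,0,0,-1],[-0.74,0.89,0,0,0,0,-1],[-0.82,1,0,0,0,0,-1],[-0.82,1,0,0,0,0,-1]]]'
python3 -m inch '[[[-0.05,0.06,0,0,0,0,-1],[-0.14,0.17,0,0,0,0,-1],[-0.24,0.29,0,0,0,0,-1],[-0.34,0.41,0,0,0,0,-1],[-0.44,0.53,0,0,0,0,-1],[-0.54,0.65,0,0,0,0,-1],[-0.64,0.77,0,0,0,0,-1],[-0.74,0.89,0,0,0,0,-1],[-0.82,1,0,0,0,0,-1],[-0.82,1,0,0,0,0,-1]]]'
python3 -m inch '[[[-0.05,0.06,0,0,0,-0.05,-1],[-0.12,0.15,0,0,0,-0.15,-1],[-0.2,0.24,0,0,0,-0.25,-1],[-0.28,0.33,0,0,0,-0.35,-1],[-0.36,0.43,0,0,0,-0.45,-1],[-0.44,0.53,0,0,0,-0.55,-1],[-0.52,0.63,0,0,0,-0.65,-1],[-0.6,0.72,0,0,0,-0.75,-1],[-0.63,0.74,0,0,0,-0.82,-1],[-0.63,0.74,0,0,0,-0.82,-1]]]'
python3 - <<'E'
from h import *
o=bot.get_obs();print(o); np.save('p1.npy',np.r_[o['tool_pos'],o['tcp_rot']])
snap('wrist','w1')
E
```

```text
time: 1.35
tool_pos: [296.3, 286.3, 226.7]
tcp_rot: [3.141, 0.0, 1.275]
contact_force: [-1.0, 0.2, 0.1]
grip_width: 92.0
time: 2.6
tool_pos: [440.2, 72.7, 226.4]
tcp_rot: [-3.141, -0.0, 1.276]
contact_force: [-1.3, 0.3, 0.6]
grip_width: 92.0
time: 3.85
tool_pos: [544.8, -89.1, 226.5]
tcp_rot: [-3.141, -0.001, 1.922]
contact_force: [0.1, 0.3, 0.8]
grip_width: 91.7
{'time': 3.85, 'joint_positions': array([-3.01247658e-01,  3.92469282e-01,  1.44836283e+00,  5.48014547e-04,
        1.30171869e+00, -2.22308872e+00]), 'dq': array([ 0.00944535, -0.00875905,  0.00857721,  0.00215266,  0.00169818,
        0.02699697]), 'tau': array([-6.46468252e-01, -4.56460440e+01, -2.50252390e+01, -1.54064381e-01,
       -4.01965124e-03, -3.79835917e-01]), 'tool_pos': array([544.83858514, -89.10470547, 226.45226483]), 'tcp_rot': array([-3.14115179e+00, -1.00134795e-03,  1.92169491e+00]), 'contact_force': array([0.09109153, 0.30209107, 0.8242462 ]), 'moment': array([ 0.04370875,  0.03577621, -0.00609029]), 'grip_width': 91.73373586753583}
```

View pics/w1.png

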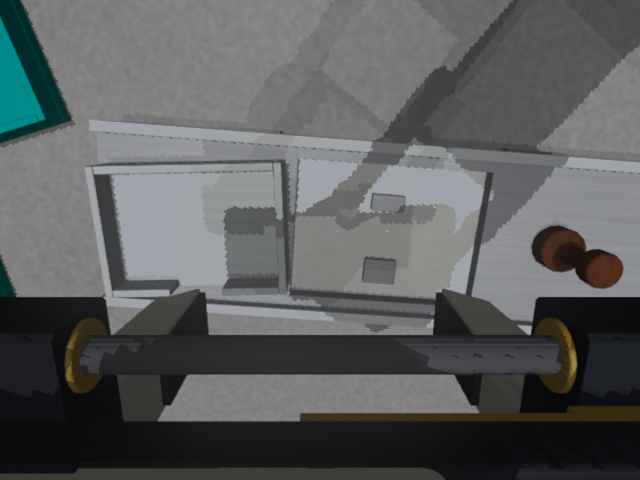

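Run:
```python
import cv2
im=cv2.imread('pics/w1.png'); cv2.imwrite('pics/w1a.png',cv2.resize(im[130:330,270:510],None,fx=3,fy=3,interpolation=cv2.INTER_CUBIC))
cv2.imwrite('pics/w1b.png',cv2.resize(im[110:330,70:310],None,fx=2.7,fy=2.7,interpolation=cv2.INTER_CUBIC))
```

```text
(no output)
```

View pics/w1a.png

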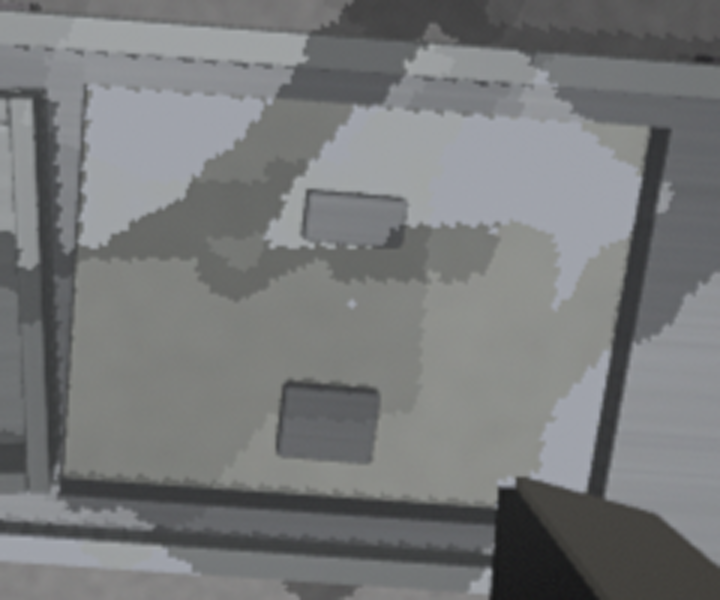

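View pics/w1b.png

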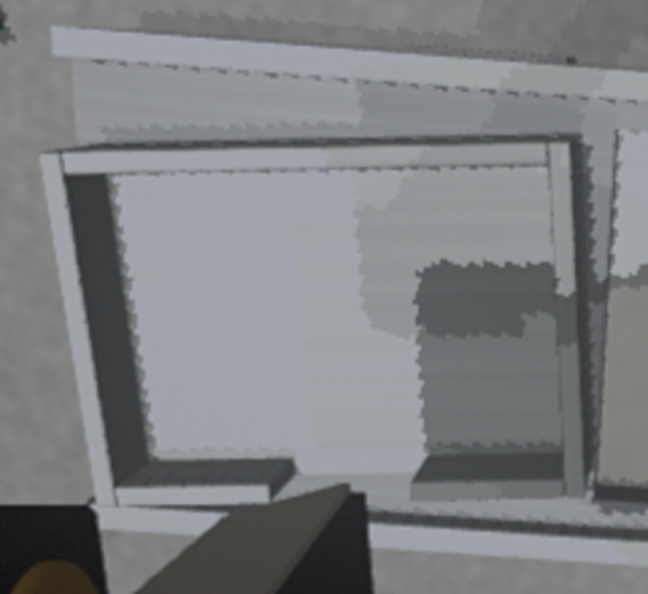

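```bash
cat >> h.py <<'E'
def wray(pose,u,v,z):
    p=bot.camera_params('wrist');T=np.array(p['T_tool_cam'])
    R=Ro.from_euler('xyz',pose[3:]).as_matrix()
    d=R@T[:3,:3]@np.array([(u-p['cx'])/p['fx'],(v-p['cy'])/p['fy'],1]); c=R@T[:3,3]+pose[:3]
    return c+d*(z-c[2])/d[2]
def rect(P):
    # P ordered TL,TR,BR,BL in wrist image (x down, y right): returns centre, yaw of x axis, sizes
    P=np.array(P)[:,:2]; c=P.mean(0); y=(P[1]-P[0])+(P[2]-P[3]); x=(P[3]-P[0])+(P[2]-P[1])
    yy=np.arctan2(y[1],y[0])-np.pi/2; yx=np.arctan2(x[1],x[0])
    return c.round(1),'yaw from y,x',round(yy,4),round(yx,4),'lx',round(np.linalg.norm(x)/2,1),'ly',round(np.linalg.norm(y)/2,1)
E
python3 - <<'E'
from h import *
p=np.load('p1.npy')
a=lambda q:(q[0]/3+270-.3,q[1]/3+130-.3); b=lambda q:(q[0]/2.7+70-.3,q[1]/2.7+110-.3)
for n,f,pts,z in(('pocket',a,[(82,87),(669,128),(600,528),(60,495)],44),
('keyN',a,[(314,195),(408,201),(401,248),(305,245)],37),('keyW',a,[(290,388),(380,391),(373,464),(279,458)],37),
('cr outer',b,[(42,154),(570,137),(583,497),(105,505)],80),('cr inner',b,[(66,174),(549,165),(565,482),(115,487)],80)):
  P=[wray(p,*f(q),z) for q in pts]; print(n,*rect(P)); print(np.array(P)[:,:2].round(1).tolist())
for t in [(550,248,'wrist')]:
  print('stamp foot', wray(p,555,249,47)[:2])
print(ray('top',263/2.85+155,262/2.85+155,119))
E
```

```text
pocket [537.2 -32.4] yaw from y,x 0.2837 0.2831 lx 114.9 ly 156.1
[[503.8, -123.3], [460.3, 26.4], [570.4, 58.6], [614.3, -91.4]]
keyN [512.8 -40.1] yaw from y,x 0.3032 0.2306 lx 13.6 ly 26.3
[[509.9, -54.1], [502.5, -29.3], [515.3, -25.9], [523.6, -51.3]]
keyW [570.1 -24.6] yaw from y,x 0.2989 0.2693 lx 21.8 ly 26.6
[[563.6, -39.8], [555.6, -15.3], [576.8, -8.5], [584.4, -34.9]]
cr outer [ 578.4 -178.8] yaw from y,x 0.3754 0.374 lx 99.8 ly 137.6
[[557.8, -261.4], [506.1, -132.7], [600.2, -96.9], [649.4, -224.3]]
cr inner [ 579.1 -179. ] yaw from y,x 0.3658 0.3697 lx 88.5 ly 127.7
[[560.8, -254.4], [514.8, -135.6], [597.7, -103.2], [643.0, -222.8]]
stamp foot [499.35868441 101.64558483]
[495.94534462  96.91041127 119.        ]
```

Pocket centre is (537.2,-32.4) with yaw 0.283. The keys are centred at (541.5,-32.4), yaw about 0.265. The cradle centre is (578.8,-179), yaw 0.371. I'll go in with the jaws along the cradle's y and spread them against its end walls.

```bash
python3 -m inch '[[[-0.05,0,0.02,0,0,0,-0.74],[-0.15,0,0.07,0,0,-0.01,-0.74],[-0.25,0,0.15,0,0,-0.02,-0.74],[-0.35,0,0.25,0,0,-0.025,-0.74],[-0.43,0,0.35,0,0,-0.025,-0.74],[-0.48,0.005,0.45,0,0,-0.025,-0.74],[-0.48,0.005,0.53,0,0,-0.025,-0.74],[-0.48,0.005,0.58,0,0,-0.025,-0.74],[-0.48,0.005,0.58,0,0,-0.025,-0.74],[-0.48,0.005,0.58,0,0,-0.025,-0.74]]]'
python3 - <<'E'
from h import *
o=bot.get_obs();print(o['tool_pos'],o['tcp_rot']); np.save('p2.npy',np.r_[o['tool_pos'],o['tcp_rot']])
snap('wrist','w2');snap('top','t2')
im=cv2.imread('pics/t2.png');cv2.imwrite('pics/t2c.png',cv2.resize(im[155:310,155:435],None,fx=2.85,fy=2.85,interpolation=cv2.INTER_CUBIC))
E
```

```text
time: 5.15
tool_pos: [579.6, -179.7, 111.6]
tcp_rot: [3.14, 0.001, 1.942]
contact_force: [-0.5, -0.3, -0.1]
grip_width: 79.9
[ 579.60690356 -179.72450611  111.5629388 ] [3.14042810e+00 9.93031279e-04 1.94223179e+00]
```

View pics/w2.png

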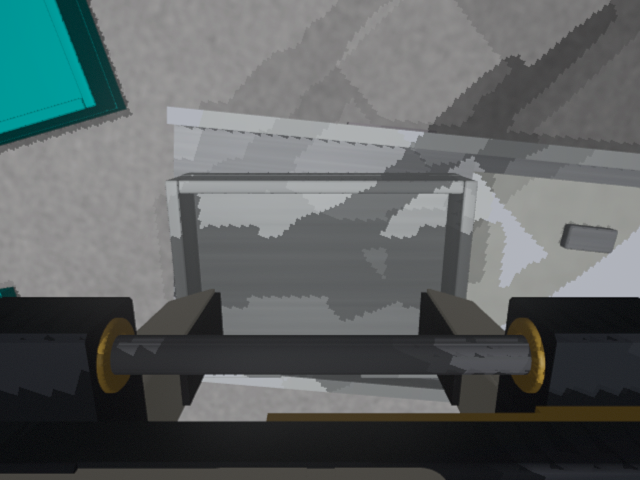

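View pics/t2c.png

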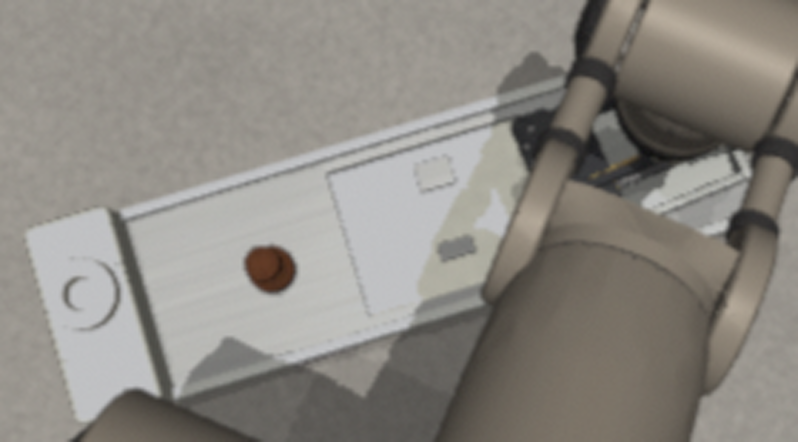

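The wrist view shows the cradle parallel to the jaws: its top wall corners at (167,181) and (475,181) are symmetric about column 321. Descending into the well, then spreading the fingers.

```bash
python3 -m inch '[[[0,0,0.03,0,0,0,-0.74],[0,0,0.08,0,0,0,-0.74],[0,0,0.13,0,0,0,-0.74],[0,0,0.18,0,0,0,-0.74],[0,0,0.22,0,0,0,-0.74],[0,0,0.24,0,0,0,-0.74],[0,0,0.24,0,0,0,-0.74],[0,0,0.24,0,0,0,-1],[0,0,0.24,0,0,0,-1],[0,0,0.24,0,0,0,-1]]]'
python3 - <<'E'
from h import *
o=bot.get_obs();print(o); np.save('p3.npy',np.r_[o['tool_pos'],o['tcp_rot']])
snap('wrist','w3');snap('scene','s3')
im=cv2.imread('pics/s3.png');cv2.imwrite('pics/s3c.png',cv2.resize(im[200:320,210:480],None,fx=2.9,fy=2.9,interpolation=cv2.INTER_CUBIC))
E
```

```text
time: 6.5
tool_pos: [579.2, -180.0, 63.0]
tcp_rot: [3.141, 0.0, 1.942]
contact_force: [0.3, -0.2, -0.3]
grip_width: 91.9
{'time': 6.5, 'joint_positions': array([-4.27630543e-01,  6.52183883e-01,  1.48918613e+00,  1.03299620e-04,
        9.99768238e-01, -2.36931688e+00]), 'dq': array([-0.0007171 ,  0.00132187,  0.00082511, -0.00133571,  0.00019935,
        0.00167526]), 'tau': array([-1.09029756e-03, -5.43711805e+01, -2.06047940e+01, -7.04486598e-02,
        2.84292747e-02, -5.16457601e-05]), 'tool_pos': array([ 579.23319299, -179.99822652,   62.96504385]), 'tcp_rot': array([3.14121331e+00, 2.64839996e-04, 1.94163047e+00]), 'contact_force': array([ 0.26741469, -0.22817662, -0.30903809]), 'moment': array([0.06994084, 0.02006907, 0.02699177]), 'grip_width': 91.87589457471519}
```

View pics/w3.png

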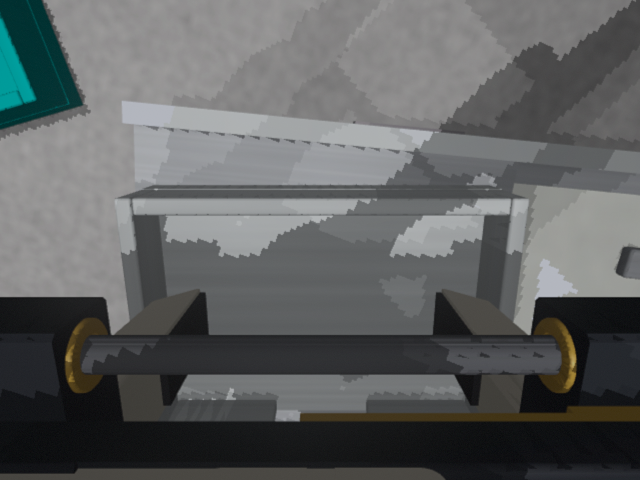

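View pics/s3c.png

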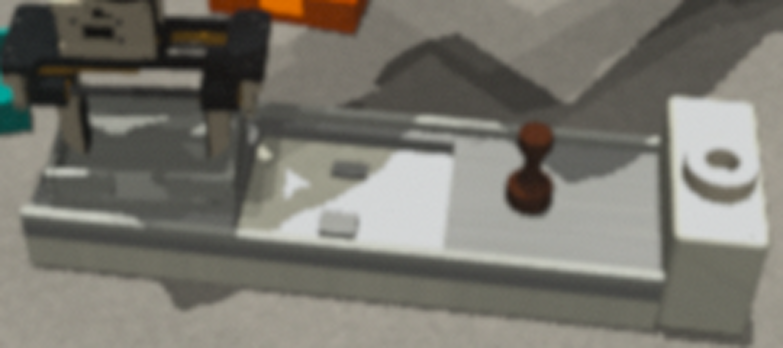

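The tips reach full opening without touching the end walls, so spreading along y can't hold the cradle. I'll switch to jaws across x (88 mm inside), near the cradle's +y end and clear of the thumb gap.

```bash
python3 -m inch '[[[0,0,0,0,0,0,0.3],[0,0,-0.04,0,0,0,0.3],[0,0,-0.12,0,0,0.05,0.3],[0,0,-0.2,0,0,0.15,0.3],[0,0,-0.23,0,0,0.3,0.3],[0,0,-0.23,0,0,0.5,0.3],[0,0,-0.23,0,0,0.7,0.3],[0,0,-0.23,0,0,0.85,0.3],[0,0,-0.23,0,0,0.96,0.3],[0,0,-0.23,0,0,1,0.3]]]'
python3 -m inch '[[[0,0,0,0,0,0.05,0.3],[0.03,-0.03,0,0,0,0.2,0.3],[0.06,-0.06,0,0,0,0.4,0.3],[0.1,-0.1,0,0,0,0.6,0.3],[0.14,-0.14,0,0,0,0.8,0.3],[0.17,-0.17,0,0,0,0.92,0.3],[0.18,-0.18,0,0,0,0.98,0.3],[0.18,-0.18,0,0,0,1,0.3],[0.18,-0.18,0,0,0,1,0.3],[0.18,-0.18,0,0,0,1,0.3]]]'
python3 - <<'E'
from h import *
o=bot.get_obs();print(o['tool_pos'],o['tcp_rot'],o['joint_positions']); np.save('p4.npy',np.r_[o['tool_pos'],o['tcp_rot']])
snap('wrist','w4')
E
```

```text
time: 7.85
tool_pos: [579.3, -180.0, 109.2]
tcp_rot: [3.141, -0.0, 1.155]
contact_force: [0.1, -0.5, 0.7]
grip_width: 32.1
time: 9.1
tool_pos: [560.8, -132.7, 108.8]
tcp_rot: [3.141, -0.0, 0.371]
contact_force: [0.1, -0.4, 0.1]
grip_width: 32.1
[ 560.7639395  -132.72871808  108.77395739] [ 3.14149235e+00 -1.72253678e-04  3.71398440e-01] [-3.65409573e-01  5.48692919e-01  1.53874229e+00  4.76796724e-05
  1.05396247e+00 -7.36831560e-01]
```

View pics/w4.png

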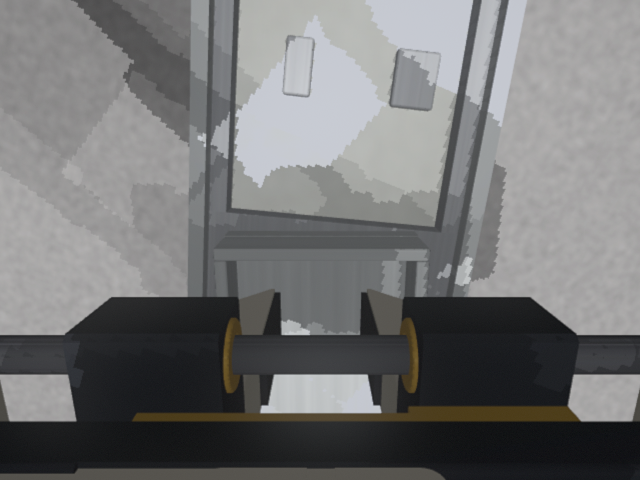

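The wrist view shows the cradle's +y wall at (216–428, 250), centred on the tool, with the pocket and keys above it.

```bash
python3 - <<'E'
from h import *
p=np.load('p4.npy'); R=Ro.from_euler('xyz',p[3:]).as_matrix()
for q in[(216,249),(428,249),(216,261),(428,261)]: print((R.T@(wray(p,*q,80)-p[:3])).round(1))
E
python3 -m inch '[[[0,0,0.03,0,0,0,0.3],[0,0,0.08,0,0,0,0.3],[0,0,0.13,0,0,0,0.3],[0,0,0.18,0,0,0,0.3],[0,0,0.21,0,0,0,0.3],[0,0,0.23,0,0,0,0.3],[0,0,0.23,0,0,0,0.1],[0,0,0.23,0,0,0,-0.2],[0,0,0.23,0,0,0,-0.6],[0,0,0.23,0,0,0,-0.6]]]'
python3 - <<'E'
from h import *
o=bot.get_obs();print(o['tool_pos'],o['tcp_rot'],o['contact_force'],o['grip_width']); np.save('p5.npy',np.r_[o['tool_pos'],o['tcp_rot']])
snap('wrist','w5')
E
```

```text
[-48.1 -19.3  28.8]
[ 49.1 -19.3  28.8]
[-48.5 -13.5  28.8]
[ 49.5 -13.5  28.8]
time: 10.4
tool_pos: [560.9, -132.6, 63.1]
tcp_rot: [3.141, -0.001, 0.371]
contact_force: [0.6, 0.4, 1.1]
grip_width: 54.6
[ 560.93493887 -132.56722305   63.06708318] [ 3.14109240e+00 -6.71427421e-04  3.71016438e-01] [0.59780105 0.35740088 1.07606488] 54.59886674013061
```

View pics/w5.png

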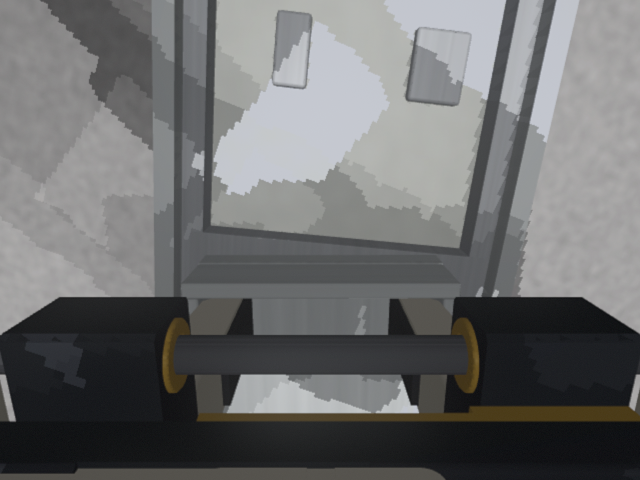

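```bash
python3 -m inch '[[[0,0,0,0,0,0,-0.6],[0,0,0,0,0,0,-0.6],[0,0,0,0,0,0,-0.6],[0,0,0,0,0,0.02,-0.6],[0,0,0,0,0,0.04,-0.6],[0,0,0,0,0,0.06,-0.6],[0,0,0,0,0,0.08,-0.6],[0,0,0,0,0,0.1,-0.6],[0,0,0,0,0,0.115,-0.6],[0,0,0,0,0,0.115,-0.6]]]'
python3 - <<'E'
from h import *
o=bot.get_obs();print(o['tool_pos'],o['tcp_rot'],o['contact_force'],o['moment'],o['grip_width']); np.save('p6.npy',np.r_[o['tool_pos'],o['tcp_rot']])
snap('wrist','w6')
E
```

```text
time: 11.7
tool_pos: [561.1, -132.6, 63.0]
tcp_rot: [3.141, -0.001, 0.28]
contact_force: [3.0, -0.1, 5.1]
grip_width: 54.6
[ 561.05862875 -132.5992811    63.01398814] [ 3.14115623e+00 -9.32177134e-04  2.79647673e-01] [ 3.02964948 -0.14567479  5.08846907] [-0.11401159 -0.32411604  0.09307118] 54.648440228801576
```

View pics/w6.png

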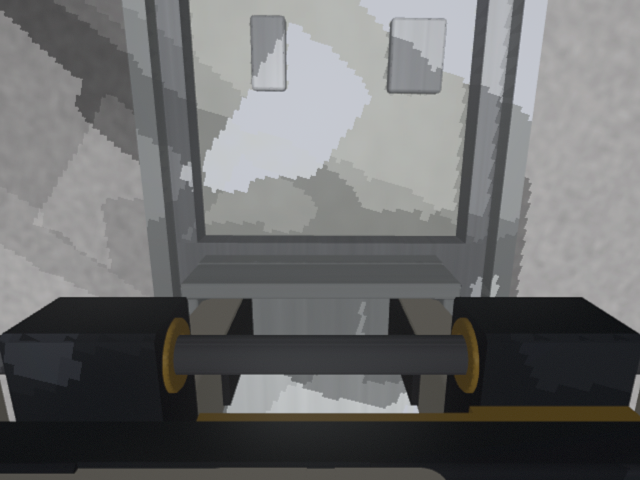

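The grip holds: the walls stop the fingers at 54.6 mm, and the cradle turned with the tool to lie parallel with the machine. Towing it along the bed to over the keys.

```bash
python3 -m inch '[[[0.003,-0.03,0,0,0,0,-0.6],[0.008,-0.1,0,0,0,0,-0.6],[0.015,-0.2,0,0,0,0,-0.6],[0.02,-0.3,0,0,0,0.005,-0.6],[0.025,-0.4,0,0,0,0.01,-0.6],[0.03,-0.5,0,0,0,0.01,-0.6],[0.035,-0.6,0,0,0,0.015,-0.6],[0.04,-0.68,0,0,0,0.019,-0.6],[0.045,-0.72,0,0,0,0.019,-0.6],[0.045,-0.72,0,0,0,0.019,-0.6]]]'
python3 - <<'E'
from h import *
o=bot.get_obs();print(o['tool_pos'],o['tcp_rot'],o['contact_force'],o['moment'],o['grip_width']); np.save('p7.npy',np.r_[o['tool_pos'],o['tcp_rot']])
snap('wrist','w7');snap('scene','s7')
im=cv2.imread('pics/s7.png');cv2.imwrite('pics/s7c.png',cv2.resize(im[200:320,210:480],None,fx=2.9,fy=2.9,interpolation=cv2.INTER_CUBIC))
E
```

```text
time: 13.0
tool_pos: [528.8, 9.2, 62.3]
tcp_rot: [-3.141, 0.001, 0.267]
contact_force: [0.4, -0.1, -3.4]
grip_width: 55.2
[528.80328841   9.19003537  62.25054562] [-3.14055209e+00  1.34713003e-03  2.66550548e-01] [ 0.37943841 -0.07103752 -3.40663376] [-0.02181307  0.02934418 -0.01825956] 55.20238171575091
```

View pics/w7.png

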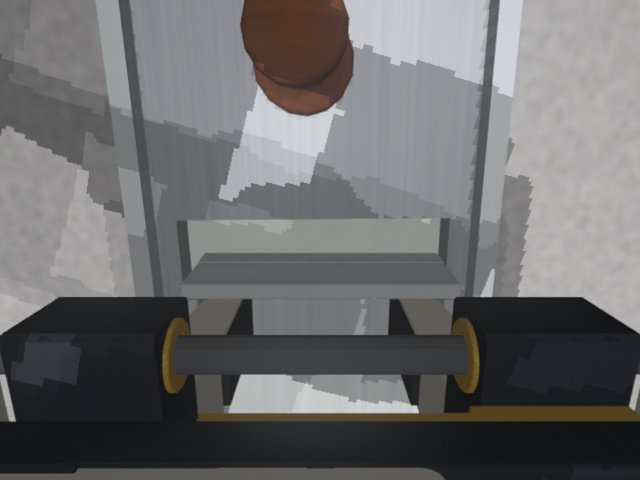

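View pics/s7c.png

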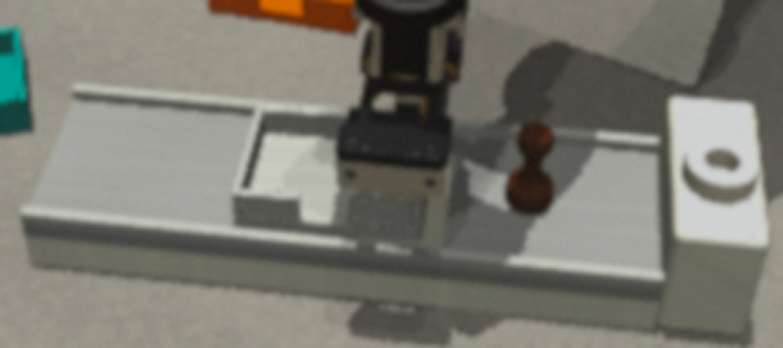

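The cradle is level and its trailing edge is at the pocket lip. Now the last 7 mm forward, then lower 7 mm to key height.

```bash
python3 -m inch '[[[0.002,-0.02,0,0,0,0,-0.6],[0.004,-0.036,0,0,0,0,-0.6],[0.004,-0.036,0,0,0,0,-0.6],[0.004,-0.036,0.008,0,0,0,-0.6],[0.004,-0.036,0.016,0,0,0,-0.6],[0.004,-0.036,0.024,0,0,0,-0.6],[0.004,-0.036,0.032,0,0,0,-0.6],[0.004,-0.036,0.036,0,0,0,-0.6],[0.004,-0.036,0.04,0,0,0,-0.6],[0.004,-0.036,0.04,0,0,0,-0.6]]]'
python3 - <<'E'
from h import *
o=bot.get_obs();print(o['tool_pos'],o['tcp_rot'],o['contact_force'],o['moment'],o['grip_width']); np.save('p8.npy',np.r_[o['tool_pos'],o['tcp_rot']])
snap('wrist','w8');snap('scene','s8')
im=cv2.imread('pics/s8.png');cv2.imwrite('pics/s8c.png',cv2.resize(im[200:320,210:480],None,fx=2.9,fy=2.9,interpolation=cv2.INTER_CUBIC))
E
```

```text
time: 14.35
tool_pos: [528.3, 15.5, 54.7]
tcp_rot: [-3.141, 0.0, 0.266]
contact_force: [0.4, 0.6, -3.3]
grip_width: 55.0
[528.31853708  15.54159918  54.67747204] [-3.14149262e+00  5.36404189e-06  2.65647107e-01] [ 0.38130558  0.57799504 -3.34474802] [0.15099696 0.06905598 0.00476735] 55.046279770541375
```

View pics/w8.png

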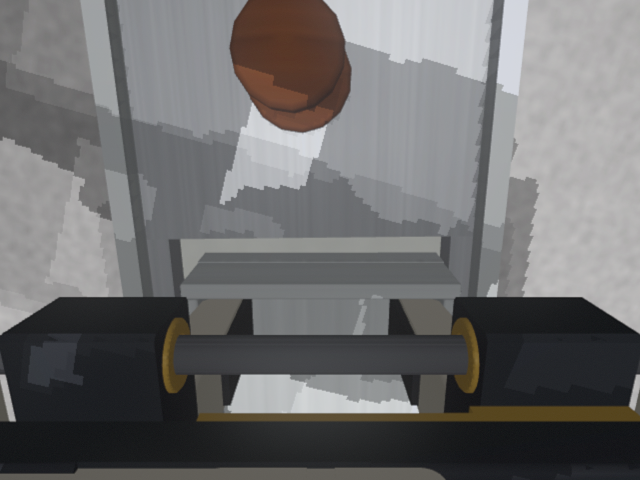

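View pics/s8c.png

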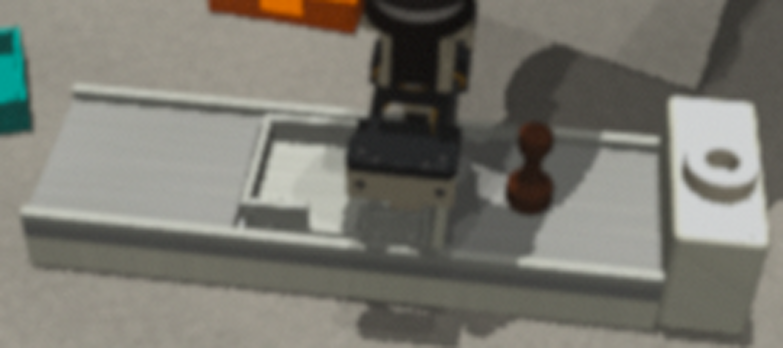

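```bash
python3 -m inch '[[[-0.002,-0.005,0,0,0,0,-0.6],[-0.002,-0.005,0,0,0,0,-0.6],[-0.002,-0.005,0.005,0,0,0,-0.6],[-0.002,-0.005,0.01,0,0,0,-0.6],[-0.002,-0.005,0.015,0,0,0,-0.6],[-0.002,-0.005,0.02,0,0,0,-0.6],[-0.002,-0.005,0.025,0,0,0,-0.6],[-0.002,-0.005,0.03,0,0,0,-0.6],[-0.002,-0.005,0.03,0,0,0,-0.6],[-0.002,-0.005,0.03,0,0,0,-0.6]]]'
python3 - <<'E'
from h import *
o=bot.get_obs();print(o['tool_pos'],o['tcp_rot'],o['contact_force'],o['moment'],o['grip_width']); np.save('p9.npy',np.r_[o['tool_pos'],o['tcp_rot']])
snap('wrist','w9')
E
```

```text
time: 15.7
tool_pos: [527.7, 16.5, 49.0]
tcp_rot: [-3.141, -0.0, 0.266]
contact_force: [-2.0, 2.6, 4.0]
grip_width: 55.3
[527.730601    16.50457811  49.04401835] [-3.14148027e+00 -3.58882658e-04  2.65633834e-01] [-1.96152938  2.62822115  4.0360167 ] [0.2163633  0.36898219 0.04656812] 55.286675063780905
```

View pics/w9.png

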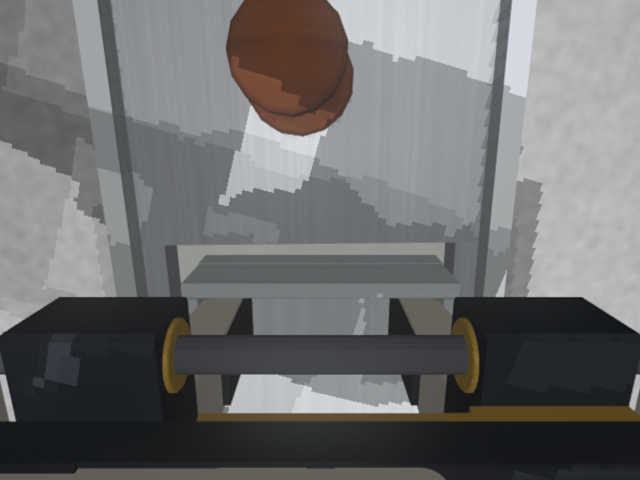

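The cradle kept its place against the tool down to TCP z 49, with only 4 N of reaction, so it seems to have gone over the keys. Releasing, lifting and looking.

```bash
python3 -m inch '[[[0,0,0,0,0,0,0.1],[0,0,0,0,0,0,0.1],[0,0,0,0,0,0,0.1],[0,0,0,0,0,0,0.1],[0,0,-0.03,0,0,0,0.1],[0,0,-0.1,0,0,0,0.1],[0,0,-0.2,0,0,0,0.1],[0,0,-0.35,0,0,0,0.1],[0,0,-0.5,0,0,0,0.1],[0,0,-0.65,0,0,0,0.1]]]'
python3 -m inch '[[[0,0.05,-0.05,0,0,0,0.1],[0,0.15,-0.1,0,0,0,0.1],[0,0.25,-0.15,0,0,0,0.1],[0,0.4,-0.15,0,0,0,0.1],[0,0.55,-0.15,0,0,0,0.1],[0,0.7,-0.15,0,0,0,0.1],[0,0.85,-0.15,0,0,0,0.1],[0,0.95,-0.15,0,0,0,0.1],[0,1,-0.15,0,0,0,0.1],[0,1,-0.15,0,0,0,0.1]]]'
python3 - <<'E'
from h import *
o=bot.get_obs();print(o['tool_pos'],o['tcp_rot'],o['contact_force']); np.save('p10.npy',np.r_[o['tool_pos'],o['tcp_rot']])
snap('wrist','w10');snap('scene','s10');snap('top','t10')
im=cv2.imread('pics/s10.png');cv2.imwrite('pics/s10c.png',cv2.resize(im[200:320,210:480],None,fx=2.9,fy=2.9,interpolation=cv2.INTER_CUBIC))
E
```

```text
time: 17.0
tool_pos: [527.7, 16.3, 180.8]
tcp_rot: [3.141, -0.001, 0.266]
contact_force: [0.4, -0.4, 0.1]
grip_width: 41.4
time: 18.25
tool_pos: [580.1, -177.0, 208.4]
tcp_rot: [-3.141, 0.0, 0.265]
contact_force: [-0.5, 0.3, 1.1]
grip_width: 40.9
[ 580.10183194 -176.97405648  208.38117805] [-3.14092873e+00  3.28810304e-04  2.64900913e-01] [-0.50698559  0.29816088  1.13602993]
```

View pics/w10.png

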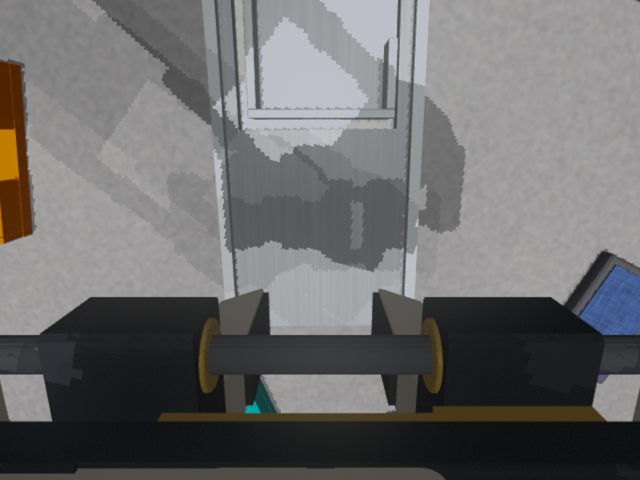

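View pics/s10c.png

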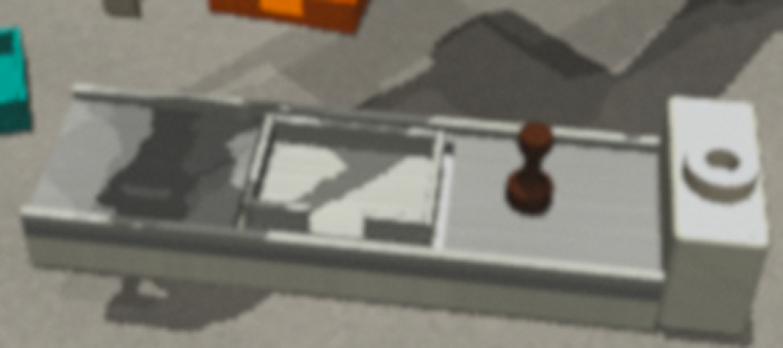

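The tray now sits low in the pocket, level in the scene view. To tell home (rim at z 66) from resting on the keys (rim at 73), I'll take a closer view and measure the rim corners.

```bash
python3 -m inch '[[[0,-0.02,0.02,0,0,0,0.1],[0,-0.06,0.05,0,0,0,0.1],[0,-0.12,0.1,0,0,0,0.1],[0,-0.18,0.15,0,0,0,0.1],[0,-0.24,0.2,0,0,0,0.1],[0,-0.3,0.24,0,0,0,0.1],[0,-0.36,0.25,0,0,0,0.1],[0,-0.4,0.25,0,0,0,0.1],[0,-0.4,0.25,0,0,0,0.1],[0,-0.4,0.25,0,0,0,0.1]]]'
python3 - <<'E'
from h import *
o=bot.get_obs();print(o['tool_pos'],o['tcp_rot'],o['contact_force']); np.save('p11.npy',np.r_[o['tool_pos'],o['tcp_rot']])
im=snap('wrist','w11')[:,:,::-1]
cv2.imwrite('pics/w11c.png',cv2.resize(im[0:330,140:520],None,fx=1.8,fy=1.8,interpolation=cv2.INTER_CUBIC))
E
```

```text
time: 19.65
tool_pos: [559.5, -99.7, 159.1]
tcp_rot: [3.141, -0.001, 0.265]
contact_force: [0.2, 0.7, -0.3]
grip_width: 41.2
[559.48623427 -99.7347491  159.06761131] [ 3.14102491e+00 -7.59272469e-04  2.65465944e-01] [ 0.21550382  0.70898564 -0.28895208]
```

View pics/w11c.png

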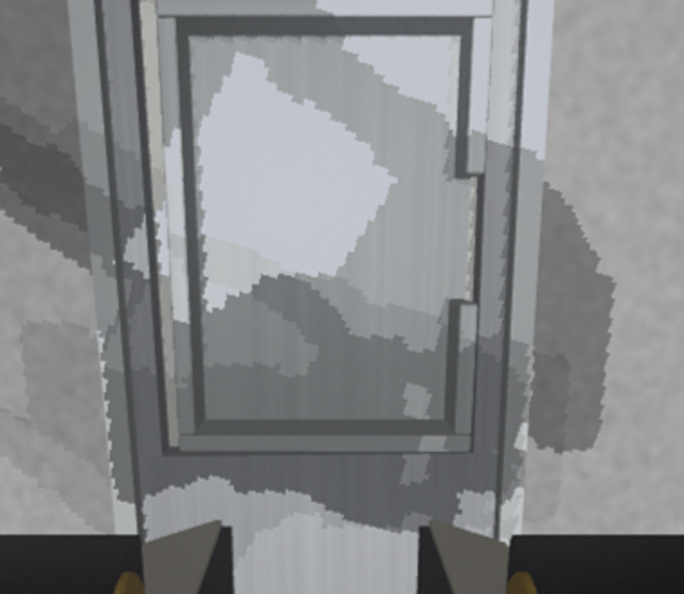

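Run:
```python
from h import *
p=np.load('p11.npy'); f=lambda x,y:(x/1.8+140-.2,y/1.8-.2)
im=cv2.cvtColor(cv2.imread('pics/w11.png'),cv2.COLOR_BGR2GRAY)
for z in(66,73):
  W=lambda a:wray(p,*f(*a),z)
  print(z,'front(-y) outer width',np.linalg.norm(W((178,450))-W((472,450))).round(1),'back(+y)',np.linalg.norm(W((158,16))-W((492,16))).round(1),
  'inner front',np.linalg.norm(W((195,433))-W((457,433))).round(1),'inner back',np.linalg.norm(W((177,18))-W((472,18))).round(1),
  'len L',np.linalg.norm(W((178,450))-W((158,16))).round(1),'R',np.linalg.norm(W((472,450))-W((492,16))).round(1),'centre',np.mean([W(a) for a in((178,450),(472,450),(158,16),(492,16))],0).round(1))
print(bot.get_obs()['time'])
```

```text
66 front(-y) outer width 100.7 back(+y) 98.8 inner front 89.2 inner back 87.3 len L 133.4 R 133.4 centre [541.7 -34.8  66. ]
73 front(-y) outer width 97.9 back(+y) 96.0 inner front 86.7 inner back 84.9 len L 129.7 R 129.7 centre [541.6 -34.7  73. ]
19.7
```

The near edge to the inner far edge measures 133.4 mm at z 66, against 134 expected (129.7 at z 73). That says home, but the two widths scatter by 1–2 mm. I'll confirm by touch: shut fingertips lightly onto the inner floor at both ends, which should read z 42 if home and 49 if on the keys.

```bash
python3 -m inch '[[[0,-0.04,0.05,0,0,0,1],[0,-0.09,0.12,0,0,0,1],[0,-0.124,0.2,0,0,0,1],[0,-0.124,0.28,0,0,0,1],[0,-0.124,0.36,0,0,0,1],[0,-0.124,0.42,0,0,0,1],[0,-0.124,0.47,0,0,0,1],[0,-0.124,0.5,0,0,0,1],[0,-0.124,0.52,0,0,0,1],[0,-0.124,0.52,0,0,0,1]]]'
python3 -m inch '[[[0,0,0.01,0,0,0,1],[0,0,0.02,0,0,0,1],[0,0,0.03,0,0,0,1],[0,0,0.035,0,0,0,1],[0,0,0.04,0,0,0,1],[0,0,0.045,0,0,0,1],[0,0,0.05,0,0,0,1],[0,0,0.053,0,0,0,1],[0,0,0.053,0,0,0,1],[0,0,0.053,0,0,0,1]]]'
```

```text
time: 20.95
tool_pos: [552.7, -75.5, 54.7]
tcp_rot: [-3.141, -0.0, 0.266]
contact_force: [0.6, -0.6, -0.0]
grip_width: 0.5
time: 22.2
tool_pos: [552.7, -75.5, 44.1]
tcp_rot: [-3.142, -0.0, 0.266]
contact_force: [0.8, 0.0, 0.6]
grip_width: 0.1
```

```bash
python3 -m inch '[[[0,0,0.002,0,0,0,1],[0,0,0.004,0,0,0,1],[0,0,0.006,0,0,0,1],[0,0,0.008,0,0,0,1],[0,0,0.01,0,0,0,1],[0,0,0.012,0,0,0,1],[0,0,0.014,0,0,0,1],[0,0,0.014,0,0,0,1],[0,0,0.014,0,0,0,1],[0,0,0.014,0,0,0,1]]]'
```

```text
time: 23.45
tool_pos: [552.7, -75.5, 42.2]
tcp_rot: [3.141, -0.0, 0.266]
contact_force: [-2.5, 2.2, 8.6]
grip_width: 0.0
```

Contact came at z 42, so the −y end is home. Now the +y end, going over inside the well.

```bash
python3 -m inch '[[[0,0,-0.03,0,0,0,1],[0,-0.03,-0.05,0,0,0,1],[0,-0.1,-0.05,0,0,0,1],[0,-0.18,-0.05,0,0,0,1],[0,-0.26,-0.05,0,0,0,1],[0,-0.34,-0.05,0,0,0,1],[0,-0.41,-0.05,0,0,0,1],[0,-0.44,-0.04,0,0,0,1],[0,-0.44,-0.02,0,0,0,1],[0,-0.44,-0.02,0,0,0,1]]]'
python3 -m inch '[[[0,0,0.004,0,0,0,1],[0,0,0.008,0,0,0,1],[0,0,0.012,0,0,0,1],[0,0,0.014,0,0,0,1],[0,0,0.016,0,0,0,1],[0,0,0.018,0,0,0,1],[0,0,0.02,0,0,0,1],[0,0,0.02,0,0,0,1],[0,0,0.02,0,0,0,1],[0,0,0.02,0,0,0,1]]]'
```

```text
time: 24.7
tool_pos: [529.5, 9.1, 44.9]
tcp_rot: [-3.141, 0.001, 0.265]
contact_force: [0.6, -0.2, -0.5]
grip_width: 0.3
time: 25.95
tool_pos: [529.6, 9.4, 42.3]
tcp_rot: [3.141, -0.001, 0.266]
contact_force: [-3.7, 0.3, 7.9]
grip_width: 0.1
```

Contact at z 42.3 there too, so both ends are fully down and flat. Retreating straight up and away, then a last look.

```bash
python3 -m inch '[[[0,0,-0.02,0,0,0,1],[0,0,-0.08,0,0,0,1],[0,0,-0.18,0,0,0,1],[0,0,-0.3,0,0,0,1],[0,0,-0.45,0,0,0,1],[0,0,-0.6,0,0,0,1],[0,0,-0.75,0,0,0,1],[0,0,-0.85,0,0,0,1],[0,0,-0.9,0,0,0,1],[0,0,-0.9,0,0,0,1]]]'
python3 -m inch '[[[0,0.05,0,0,0,0,1],[0,0.15,0,0,0,0,1],[0,0.3,0,0,0,0,1],[0,0.45,0,0,0,0,1],[0,0.6,0,0,0,0,1],[0,0.75,0,0,0,0,1],[0,0.88,0,0,0,0,1],[0,0.96,0,0,0,0,1],[0,1,0,0,0,0,1],[0,1,0,0,0,0,1]]]'
python3 - <<'E'
from h import *
snap('scene','s12');snap('top','t12');snap('wrist','w12')
im=cv2.imread('pics/s12.png')[200:320,210:480];t=cv2.imread('pics/t12.png')[170:310,155:425]
cv2.imwrite('pics/f.png',np.vstack([cv2.resize(im,None,fx=2.3,fy=2.3),cv2.resize(t,None,fx=2.3,fy=2.3)])[:598])
o=bot.get_obs();print(o['time'],o['contact_force'])
E
```

```text
time: 27.2
tool_pos: [529.7, 9.4, 221.8]
tcp_rot: [3.141, -0.001, 0.266]
contact_force: [0.2, 0.0, -0.3]
grip_width: 0.4
time: 28.45
tool_pos: [582.0, -183.8, 221.0]
tcp_rot: [-3.141, 0.0, 0.265]
contact_force: [-0.9, 0.9, -0.1]
grip_width: 0.4
28.6 [0.46340973 0.64881996 0.52039688]
```

View pics/f.png

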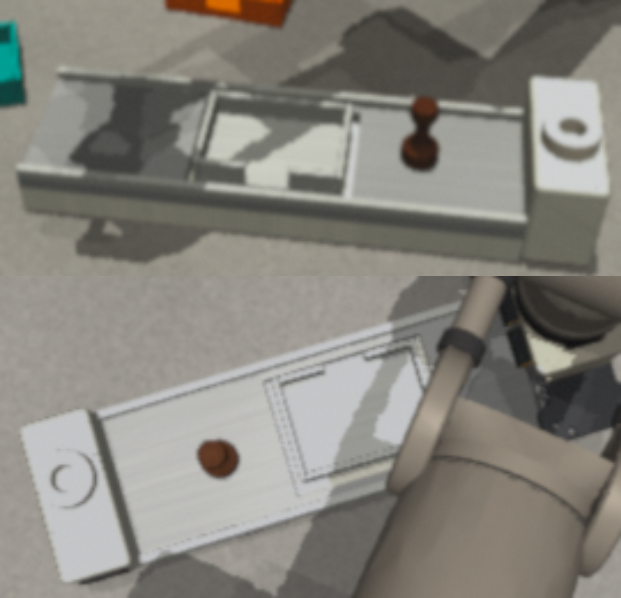

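The cradle lies low and square in the pocket, at (278,145) in the upper half. The stamp at (420,150) and the roll at (572,127) look unmoved, and the arm is clear.

```bash
python3 -c "
from plant import bot
print(bot.close_job())"
```

```text
the job is handed in; nothing more can be done
None
```

The cradle is in its pocket, down over both keys and flat on the floor, and the job was handed in at about 28.6 s.

- **How it was done:** I measured the two keys while they were still visible. I held the cradle by spreading the fingers against its side walls, towed it along the bed over the keys, and lowered it without lifting it off the machine. It dropped straight on, so no shuffling was needed.
- **Touch check:** the fingertips met the inner floor at z 42.2 at one end and 42.3 at the other. That matches 42 for home; resting on the keys would read 49.
- **Last pictures:** the cradle sits square and low in the pocket, the stamp and strap roll look unmoved, and the robot is touching nothing.
- **What failed or disagreed:**
  - My first grip, spreading the fingers along the cradle's length, did not reach the end walls, so I turned the gripper and gripped across the width.
  - In the close-up picture, the rim widths disagreed by 1–2 mm, so I relied on the touch check.

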